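Fetch the tin from behind the fragrance bottles for weighing

TASK

The small lidded tin at the back of the wooden tray is hemmed in by three amber bottles: first move all three bottles onto the grey mat, standing upright, then set the tin in the middle of the scale's steel pan while the bottles wait there. Finally put each bottle back upright on the very cork spot it came from (remember which stood where), and let go of everything; do not knock any bottle over or disturb the two open tins.

Things in the scene. Friction and masses are not known exactly. Their poses are not given: they have to be found in the camera images.
- tray: Fixed wooden tray, 200 (x) by 220 (y) mm; origin: centre of underside, z up. Floor at 8 mm, rim 8 mm thick up to 18 mm, on the back (+x, far from the robot) up to 42 mm. Flat brown cork discs, 58 mm across, mark four spots, in mm: front (-33, 0), left (31, 64), right (31, -64), back middle (31, 0). The tin starts on back middle, a bottle is centred on each other spot (which one varies).
- mat: Fixed flat grey mat, 250 (its x) by 140 (its y) by 4 mm; origin: centre of its underside, z up, top 4 mm above. It is to the left or to the right of the tray; its long side points roughly away from the robot.
- scale: Fixed black kitchen scale with a steel pan 108 (its x) by 114 (its y) mm; origin: on the worktop below the centre of the pan; pan's top 24 mm above it, z up. The black housing, 18 mm high, spans x -102 to +62 mm and y -65 to +65 mm. On the side of the tray that the mat is not.
- tin: Loose closed round tin with flat lid, bare aluminium, 56 mm across, 44 mm high, about 160 g; origin: centre of its underside, z up.
- tall_bottle: Loose tall slim amber bottle, 38 mm across and straight up to 88 mm, narrow neck, 136 mm high in all, about 140 g. Its black cap, 26 mm across, takes the top 32 mm and is a good grip. Origin: centre of its underside, z up. White label.
- squat_bottle: Loose low wide amber bottle, 56 mm across and straight up to 45 mm, sloping shoulder to a narrow neck at 57 mm, 96 mm high in all, about 180 g. Its black cap, 26 mm across, takes the top 32 mm. Origin: centre of its underside, z up. White label.
- cone_bottle: Loose conical amber bottle, 54 mm across at the foot, tapering to 22 mm at 78 mm, 116 mm high in all, about 150 g. Its black cap, 26 mm across, takes the top 32 mm. Origin: centre of its underside, z up. No label.
- open_tin_a: Bystander, loose: empty open aluminium tin, 66 mm across, 48 mm high, with a flat steel wick bar (74 mm long) across its mouth, between the robot and the tray, the left one. Origin: centre of its underside.
- open_tin_b: Bystander, loose: same as open_tin_a, the right one. Origin: centre of its underside.
Things that resemble listed ones, but are neither listed nor needed, are in the scene too. Leave any black look-alike of the tin alone.

How it is judged (in metres and radians):
On the way, in this order (a step that is already met when the one before it is completed fails the run):
1. all three bottles stand upright on the grey mat, let go, while the tin has not been taken from its spot (x of tall_bottle in the frame of mat between -0.125 and 0.125 m and y of tall_bottle in the frame of mat between -0.07 and 0.07 m and z of tall_bottle in the frame of mat between -0.003 and 0.01 m and angle between each of tall_bottle, squat_bottle, cone_bottle's own z axis and vertical below 0.12 rad and contact force between each of tall_bottle, squat_bottle, cone_bottle and the fingers below 0.3 N and linear speed of each of tall_bottle, squat_bottle, cone_bottle below 0.03 m/s and x of squat_bottle in the frame of mat between -0.125 and 0.125 m and y of squat_bottle in the frame of mat between -0.07 and 0.07 m and z of squat_bottle in the frame of mat between -0.003 and 0.01 m and x of cone_bottle in the frame of mat between -0.125 and 0.125 m and y of cone_bottle in the frame of mat between -0.07 and 0.07 m and z of cone_bottle in the frame of mat between -0.003 and 0.01 m and distance of tin from where it was at the start of the episode below 0.03 m), for 0.2 s.
2. the tin stands in the middle of the scale's pan, let go, while the three bottles still stand on the mat (horizontal distance between tin and scale below 0.015 m and z of tin in the frame of scale between 0.019 and 0.03 m and angle between tin's own z axis and vertical below 0.1 rad and contact force between each of tin, tall_bottle, squat_bottle, cone_bottle and the fingers below 0.3 N and linear speed of each of tin, tall_bottle, squat_bottle, cone_bottle below 0.03 m/s and x of tall_bottle in the frame of mat between -0.125 and 0.125 m and y of tall_bottle in the frame of mat between -0.07 and 0.07 m and z of tall_bottle in the frame of mat between -0.003 and 0.01 m and angle between each of tall_bottle, squat_bottle, cone_bottle's own z axis and vertical below 0.12 rad and x of squat_bottle in the frame of mat between -0.125 and 0.125 m and y of squat_bottle in the frame of mat between -0.07 and 0.07 m and z of squat_bottle in the frame of mat between -0.003 and 0.01 m and x of cone_bottle in the frame of mat between -0.125 and 0.125 m and y of cone_bottle in the frame of mat between -0.07 and 0.07 m and z of cone_bottle in the frame of mat between -0.003 and 0.01 m), for 0.2 s.
At the end, for the whole second after the job is handed in: The tin stands upright on the scale's pan within 15 mm of its centre, and each bottle stands upright within 13 mm of where it stood at the start; all released and at rest (horizontal distance between tin and scale below 0.015 m and z of tin in the frame of scale between 0.019 and 0.03 m and angle between each of tin, tall_bottle, squat_bottle, cone_bottle's own z axis and vertical below 0.1 rad and contact force between each of tin, tall_bottle, squat_bottle, cone_bottle and the fingers below 0.3 N and linear speed of each of tin, tall_bottle, squat_bottle, cone_bottle below 0.03 m/s and distance of each of tall_bottle, squat_bottle, cone_bottle from where it was at the start of the episode below 0.013 m); the robot touches nothing.
It fails at once if a bottle is tipped over (angle between any of tall_bottle, squat_bottle, cone_bottle's own z axis and vertical above 0.7 rad).
It fails at once if an open tin is disturbed (moved more than 20 mm) (distance of any of open_tin_a, open_tin_b from where it was at the start of the episode above 0.02 m).
It also fails if it takes over 128 s, if anything falls off the work surface, if the arm or the gripper's body presses on something with over 40 N, if the wrist force passes 120 N, or if a joint passes its speed limit or range.

ROBOT

A 6-joint arm with a two-finger parallel gripper is mounted at the origin on the work surface. World frame = base frame: x ahead of the robot, y to its left, z up, the work surface at z = 0. Lengths are in mm, angles in rad, forces in N, time in s.
With the tool pointing down it reaches from about 275 to 1000 mm from the base axis. Payload 8.4 kg.
Tool frame: the origin (TCP) lies between the finger pads; the fingertips stand 22 mm ahead of it and the grasp point (between the pads) lies 3 mm ahead of it; z points along the fingers, y is the line along which they close (so a half turn about z gives the same grasp; the last joint's range is limited). The gripper opens to 85 mm and grips with 20 to 120 N. Pads are 22 mm wide; open, the fingers measure 114 mm over their backs; the gripper's body (76 mm by 85 mm) begins 54 mm behind the grasp point. The pads swing forward as they close: fully open they stand 13 mm farther back than shut.
Start: joints at [-1.14, 0.353, 1.633, -0, 1.155, -0.002], TCP at [262.133, -567.375, 232.381] pointing down, gripper open.
Joint ranges: [-2.63, 2.63], [-0.92, 2.1], [0.06, 2.66], [-1.3, 4.44], [0, 2.69], [-3.02, 3.02]. Speed limits (rad/s): [2.22, 2.22, 2.79, 3.14, 3.14, 3.14].

INTERFACE

Orientations are given as [roll, pitch, yaw] about the fixed x, y, z axes, in that order (R = Rz(yaw) Ry(pitch) Rx(roll)).
In Python, from rig import r, grab_frame gives the robot as it stands.
- The arm moves only by the shell command python3 -m inch 'ROWS' [FORCE]. ROWS is JSON, a list of rows, each a list of 7 numbers: the turn, a rotation vector about the tool's x, y, z as a fraction of full scale, then the shift along the tool's x, y, z as a fraction of full scale, then the closure, from 0 (fully open) to 1 (shut). In form: [[rx, ry, rz, dx, dy, dz, fingers], ...]. A call has 1 to 8 rows; each row shifts and turns the commanded pose from where the row before left it, along the tool's axes as they then stand; what a row does not reach is not made up. Full scale, the value 1, is 2.5 cm for a shift and pi rad for a turn. A row lasts 1/12 s, in which the tool goes at most 41.7 mm and 7.16 degrees, less where a joint would pass 70% of its speed; a pose out of reach is approached as far as the arm can. A call with a number of a shift or a turn outside -1 to 1 is refused whole. A call with a gripper value outside its range is refused whole. The fingers move at their own pace and stop on an object; FORCE is the grip in N (left out, the last holds). Time passes only in rows, so rows that do not move let the fingers close. It gives the time, the measured TCP pose, the force, the opening and the grip force at its end, in the units of the state.
- r.sense(): the state, without advancing time (a new reading comes with each control period).
- grab_frame(name): name is "scene" or "top"; returns a dict with "pixels" (384x512x3 uint8, red, green, blue), "z_map" (384x512 float32, mm along the optical axis (not along the pixel's ray), 0 where there is no reading), "vertical_fov" (degrees; the focal length in pixels is half the picture's height over the tangent of half this angle, whatever the lens; pixels are square), "cx", "cy" (the principal point, pixels), "dist" ([k1, k2, p1, p2, k3] as OpenCV has them; the pictures are not rectified), "cam_to_world" (4x4, takes a point from camera to world coordinates). Camera axes: x right, y down, z forward; pixel columns grow to the right and rows downward; lengths in mm; the calibration is good to about 2 mm. A picture is of the moment at which its call begins.
- r.sign_off(): hands the job in; it is judged then, once.
The state is a dict: "clock": time; "qpos": joint angles; "qvel": joint speeds; "joint_efforts": joint torques, N m; "eef_pos": TCP position; "tcp_rot": TCP orientation; "contact_force": force on the tool from outside, world axes, zero at the start; "wrist_torque": the same for the moment, N m; "opening": opening from 0.0 (shut) to 1.0 (fully open); "grasp_force": force on a finger pad.
Only numpy, scipy, OpenCV 4.12 (cv2) and the standard library are available. Lean on these libraries where they do the work, as an engineer would, in place of code of your own. Each camera call takes 0.05 s, during which the arm holds its last target. There are 200 camera calls.

## Working session

There is one attempt and no reset: what is moved stays moved. The work goes in short steps, Python scripts to look and compute and a shell command to move; the robot and the scene stay as the last step left them, time stands still between calls to the robot, and variables do not carry over. Pictures are saved under pics/ and viewed, at most 14 in all, crops included, and the job is handed in when it is done.

```bash
ls; mkdir -p pics; python3 - <<'E'
from rig import r, grab_frame
import cv2,pickle
for n in("scene","top"):
    f=grab_frame(n); pickle.dump(f,open(f"{n}0.pkl","wb"))
    cv2.imwrite(f"pics/{n}0.png",f["pixels"][:,:,::-1])
    print(n,f["vertical_fov"],f["cx"],f["cy"],f["dist"],f["cam_to_world"])
print(r.sense())
E
```

```text
pics
scene 48.27937441568625 257.7800892513563 190.5319474460911 [0.02516983 0.         0.         0.         0.        ] [[ 6.48459267e-01  4.73698286e-01 -5.95911497e-01  1.09914394e+03]
 [ 7.60998485e-01 -4.23475351e-01  4.91477297e-01 -4.30370177e+02]
 [-1.95418778e-02 -7.72190754e-01 -6.35090194e-01  5.90750300e+02]
 [ 0.00000000e+00  0.00000000e+00  0.00000000e+00  1.00000000e+00]]
top 48.093067523260004 258.1327595000283 187.4099451684557 [-0.01184621  0.          0.          0.          0.        ] [[ 5.92729198e-02 -9.76207431e-01  2.08580374e-01  3.48500302e+02]
 [-9.98232284e-01 -5.70509646e-02  1.66581663e-02 -6.53888669e+00]
 [-4.36211422e-03 -2.09199041e-01 -9.77863351e-01  1.02037470e+03]
 [ 0.00000000e+00  0.00000000e+00  0.00000000e+00  1.00000000e+00]]
{'clock': 0.1, 'qpos': array([-1.14041011e+00,  3.53638550e-01,  1.63406783e+00,  8.55370241e-06,
        1.15518417e+00, -2.40765173e-03]), 'qvel': array([ 5.47310678e-04, -6.10644265e-04, -3.18010657e-03, -1.81666573e-05,
       -1.21522106e-03, -7.86537667e-04]), 'joint_efforts': array([-1.92039961e-04, -6.06357694e+01, -3.42818069e+01, -6.67173299e-05,
        3.91043068e-03, -2.79041711e-05]), 'eef_pos': array([ 261.94946408, -566.98429403,  231.69603471]), 'tcp_rot': array([-3.14029478e+00, -1.09458869e-05,  4.32790405e-01]), 'contact_force': array([-0.0295743 ,  0.21875376,  0.32286288]), 'wrist_torque': array([ 0.07295423, -0.01557947,  0.04938432]), 'grasp_force': 0.0, 'opening': 1.0036804509437753}
```

View pics/top0.png

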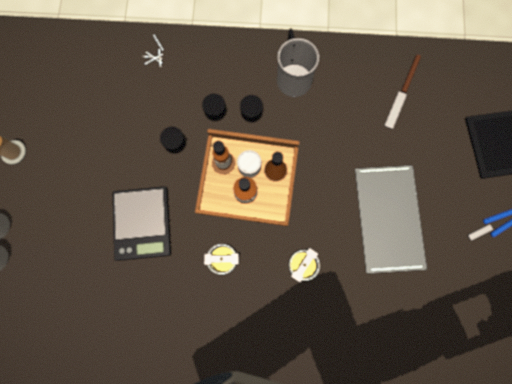

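View pics/scene0.png

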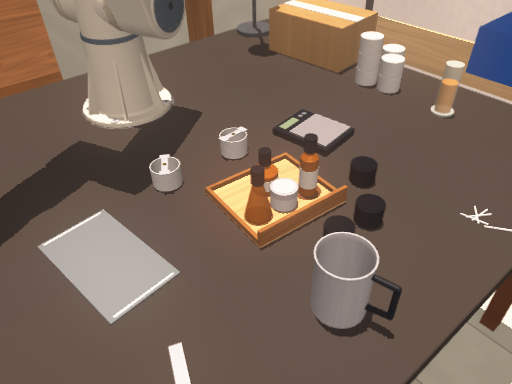

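The top view shows the tray at (248,175), with the tall bottle at left (220,155), cone at right (277,165), squat at front (245,188) and the closed tin at (249,164). The mat is at (390,218), the scale pan at (140,213), and the open tins at (222,259) and (304,265). The three black tins, (214,106), (251,108) and (172,139), are look-alikes and stay put.

```bash
cat > h.py <<'E'
import numpy as np,cv2,pickle
def K(f):
    F=192/np.tan(np.radians(f["vertical_fov"]/2)); return np.array([[F,0,f["cx"]],[0,F,f["cy"]],[0,0,1]])
def und(f,uv): return cv2.undistortPoints(np.float64(uv).reshape(-1,1,2),K(f),np.array(f["dist"]))[:,0]
def ray(f,uv,z):
    n=und(f,uv); T=np.array(f["cam_to_world"]); d=np.c_[n,np.ones(len(n))]@T[:3,:3].T; o=T[:3,3]
    return o+d*((z-o[2])/d[:,2])[:,None]
def cloud(f):
    v,u=np.mgrid[:384,:512]; n=und(f,np.c_[u.ravel(),v.ravel()]); T=np.array(f["cam_to_world"])
    z=f["z_map"].ravel()[:,None]; P=(np.c_[n,np.ones(len(n))]*z)@T[:3,:3].T+T[:3,3]; P[z[:,0]==0]=np.nan
    return P.reshape(384,512,3)
def tops(f,x0,x1,y0,y1,z0,z1,minn=8):
    P=cloud(f); m=(P[...,0]>x0)&(P[...,0]<x1)&(P[...,1]>y0)&(P[...,1]<y1)&(P[...,2]>z0)&(P[...,2]<z1)
    n,l,s,c=cv2.connectedComponentsWithStats(m.astype(np.uint8)); out=[]
    for i in range(1,n):
        if s[i,4]<minn: continue
        Q=P[l==i]; (cx,cy),rad=cv2.minEnclosingCircle(np.float32(Q[:,:2])); out.append((np.round([cx,cy,rad],1).tolist(),np.round(np.mean(Q,0),1).tolist(),int(s[i,4]),np.round(c[i]).tolist()))
    return out
E
python3 - <<'E'
from h import *
for n in("top","scene"):
    f=pickle.load(open(n+"0.pkl","rb")); print(n)
    for nm,a in dict(tall=(138,152),cone=(118,132),squat=(98,112),tinlid=(47,58)).items():
        print(nm,tops(f,430,750,-150,150,*a))
    print("open",tops(f,300,480,-150,150,40,60))
f=pickle.load(open("top0.pkl","rb")); P=cloud(f); im=f["pixels"].astype(int); hsv=cv2.cvtColor(f["pixels"],cv2.COLOR_RGB2HSV)
for nm,(u0,u1,v0,v1),z in(("mat",(345,440,155,285),4),("pan",(108,175,183,262),24)):
    m=np.zeros((384,512),np.uint8); m[v0:v1,u0:u1]=(hsv[v0:v1,u0:u1,2]>75)
    if nm=="pan": m[236:]=0
    m=cv2.morphologyEx(m,cv2.MORPH_OPEN,np.ones((5,5)))
    c=max(cv2.findContours(m,0,1)[0],key=cv2.contourArea); 
    W=ray(f,c[:,0].astype(float),z)[:,:2]; R=cv2.minAreaRect(np.float32(W)); print(nm,R,np.round(cv2.boxPoints(R)),cv2.minAreaRect(c))
    print(" depth z", np.nanmedian(P[m>0][:,2]))
E
```

```text
top
tall [([620.8, 98.7, 13.2], [620.4, 98.1, 144.2], 116, [218.0, 146.0])]
cone [([618.4, 97.3, 12.3], [612.5, 94.6, 125.0], 24, [221.0, 152.0]), ([610.0, -29.6, 12.9], [610.1, -29.2, 123.9], 114, [278.0, 157.0])]
squat [([620.1, 98.3, 18.1], [613.9, 96.1, 101.3], 78, [221.0, 155.0]), ([604.0, -28.8, 11.2], [600.5, -27.1, 105.0], 17, [276.0, 163.0]), ([551.6, 39.8, 12.8], [551.4, 39.7, 104.1], 112, [244.0, 183.0])]
tinlid [([738.8, 125.7, 6.6], [738.7, 126.7, 48.0], 9, [214.0, 110.0]), ([615.6, 34.4, 28.8], [615.0, 34.4, 52.6], 455, [249.0, 162.0]), ([610.5, 97.6, 16.2], [604.9, 96.4, 52.1], 17, [222.0, 164.0]), ([607.9, -28.4, 19.2], [598.2, -27.5, 52.4], 51, [275.0, 170.0]), ([551.6, 39.8, 27.7], [548.4, 37.3, 54.8], 175, [246.0, 189.0])]
open [([388.8, 83.0, 37.2], [388.7, 83.3, 49.9], 344, [221.0, 259.0]), ([386.0, -104.3, 37.9], [386.0, -103.7, 49.5], 359, [305.0, 265.0])]
scene
tall [([623.1, 98.4, 15.5], [625.1, 94.6, 143.2], 112, [310.0, 138.0])]
cone [([624.4, 95.2, 12.7], [629.5, 90.0, 125.2], 76, [310.0, 148.0]), ([612.8, -31.1, 13.4], [614.8, -32.3, 123.7], 129, [257.0, 
[... 357 characters left out ...]
.7, -32.2, 19.1], [622.8, -39.3, 52.2], 112, [257.0, 203.0])]
open [([390.5, 80.0, 38.4], [392.3, 78.2, 47.7], 304, [232.0, 135.0]), ([388.4, -105.7, 38.9], [391.2, -106.0, 47.9], 369, [164.0, 166.0])]
mat ((510.80963134765625, -314.90570068359375), (318.2864685058594, 230.25405883789062), 1.0013551712036133) [[ 350. -203.]
 [ 354. -433.]
 [ 672. -427.]
 [ 668. -197.]] ((392.0, 219.49996948242188), (128.99996948242188, 93.99998474121094), 90.0)
 depth z 2.025345627343654
pan ((483.7627868652344, 284.65435791015625), (111.51315307617188, 119.05347442626953), 7.397236347198486) [[421. 337.]
 [436. 218.]
 [547. 233.]
 [531. 351.]] ((139.5, 212.0), (46.0, 51.0), 90.0)
 depth z 24.092417630992543
```

```bash
python3 - <<'E'
from h import *
f=pickle.load(open("top0.pkl","rb")); im=f["pixels"]
g=cv2.cvtColor(im,cv2.COLOR_RGB2GRAY); print(g[220,340:440:4], np.median(im[200:240,375:405].reshape(-1,3),0))
m=np.zeros_like(g); m[150:285,345:440]=(g[150:285,345:440]>60); m=cv2.morphologyEx(m,cv2.MORPH_OPEN,np.ones((5,5)))
c=max(cv2.findContours(m,0,1)[0],key=cv2.contourArea); print(cv2.minAreaRect(c))
W=ray(f,c[:,0].astype(float),4)[:,:2]; R=cv2.minAreaRect(np.float32(W)); print(R,np.round(cv2.boxPoints(R)))
print(ray(f,[[357,169],[412,166],[426,271],[367,272]],4).round())
s=pickle.load(open("scene0.pkl","rb"))
for q in(f,s):
    P=cloud(q); k=(abs(P[...,2]-24)<4)&(P[...,1]>180)&(P[...,1]<380)&(P[...,0]<600)&(P[...,0]>380); k=cv2.morphologyEx(k.astype(np.uint8),cv2.MORPH_OPEN,np.ones((3,3)))>0
    print("pan",k.sum(),cv2.minAreaRect(np.float32(P[k][:,:2])))
E
python3 -m inch '[[0,0,0.0345,0,0,0,0],[0,0,0.0345,0,0,0,0],[0,0,0.0345,0,0,0,0],[0,0,0.0345,0,0,0,0],[0,0,0,0,0,0,0]]'
```

```text
[ 73  71  71  72  70  88 167 165 167 165 165 162 162 160 161 158 158 158
 157 157 100  71  69  67  63] [166. 162. 150.]
((391.9999694824219, 216.99996948242188), (93.99998474121094, 133.99996948242188), -0.0)
((517.4891967773438, -315.3779296875), (331.6514587402344, 231.43052673339844), 0.9953221678733826) [[ 350. -203.]
 [ 354. -434.]
 [ 685. -428.]
 [ 681. -197.]]
[[ 625. -227.    4.]
 [ 641. -361.    4.]
 [ 390. -390.    4.]
 [ 380. -253.    4.]]
pan 2094 ((482.4118957519531, 283.85174560546875), (108.63871765136719, 116.40502166748047), 8.387419700622559)
pan 1006 ((484.76812744140625, 283.1402587890625), (109.3070068359375, 119.62178802490234), 8.835038185119629)
clock: 0.52
eef_pos: [262.0, -567.1, 232.0]
tcp_rot: [-3.141, 0.0, -0.006]
contact_force: [-0.7, 0.8, -0.5]
opening: 0.999
grasp_force: 0.0
```

```bash
python3 -m inch '[[0,0,0,0.464,-0.971,0,0],[0,0,0,0.464,-0.971,0,0],[0,0,0,0.464,-0.971,0,0],[0,0,0,0.464,-0.971,0,0],[0,0,0,0.464,-0.971,0,0],[0,0,0,0.464,-0.971,0,0],[0,0,0,0.464,-0.971,0,0],[0,0,0,0.464,-0.971,0,0]]' >/dev/null
python3 -m inch '[[0,0,0,0.464,-0.971,0,0],[0,0,0,0.464,-0.971,0,0],[0,0,0,0.464,-0.971,0,0],[0,0,0,0.464,-0.971,0,0],[0,0,0,0.464,-0.971,0,0],[0,0,0,0.464,-0.971,0,0],[0,0,0,0.464,-0.971,0,0],[0,0,0,0.464,-0.971,0,0]]' >/dev/null
python3 -m inch '[[0,0,0,0.464,-0.971,0,0],[0,0,0,0.464,-0.971,0,0],[0,0,0,0.464,-0.971,0,0],[0,0,0,0.464,-0.971,0,0],[0,0,0,0.464,-0.971,0,0],[0,0,0,0.464,-0.971,0,0],[0,0,0,0.464,-0.971,0,0],[0,0,0,0.464,-0.971,0,0]]' >/dev/null
python3 -m inch '[[0,0,0,0.464,-0.971,0,0],[0,0,0,0,0,0,0],[0,0,0,0,0,0,0]]'
```

```text
clock: 2.77
eef_pos: [552.7, 40.3, 232.0]
tcp_rot: [3.142, 0.001, 0.005]
contact_force: [-0.0, -1.4, -0.2]
opening: 0.998
grasp_force: 0.0
```

```bash
python3 -m inch '[[0,0,0,0,0,0.95,0],[0,0,0,0,0,0.95,0],[0,0,0,0,0,0.95,0],[0,0,0,0,0,0.95,0],[0,0,0,0,0,0.95,0],[0,0,0,0,0,0.93,0],[0,0,0,0,0,0,0],[0,0,0,0,0,0,0]]'
python3 -m inch '[[0,0,0,0,0,0,1],[0,0,0,0,0,0,1],[0,0,0,0,0,0,1],[0,0,0,0,0,0,1],[0,0,0,0,0,0,1],[0,0,0,0,0,0,1],[0,0,0,0,0,0,1],[0,0,0,0,0,0,1]]' 40
```

```text
clock: 3.43
eef_pos: [551.3, 38.4, 89.7]
tcp_rot: [3.141, 0.003, -0.0]
contact_force: [-0.5, -0.4, 0.1]
opening: 0.997
grasp_force: 0.0
clock: 4.1
eef_pos: [553.1, 39.3, 91.4]
tcp_rot: [3.142, -0.001, -0.0]
contact_force: [-1.4, -0.9, 6.7]
opening: 0.28
grasp_force: 38.9
```

```bash
python3 -m inch '[[0,0,0,0,0,-0.5,1],[0,0,0,0,0,-0.9,1],[0,0,0,0,0,-0.9,1],[0,0,0,0,0,-0.9,1],[0,0,0,0,0,-0.8,1],[0,0,0,-0.315,0.949,0,1],[0,0,0,-0.315,0.949,0,1]]'
python3 -m inch '[[0,0,0,-0.315,0.949,0,1],[0,0,0,-0.315,0.949,0,1],[0,0,0,-0.315,0.949,0,1],[0,0,0,-0.315,0.949,0,1],[0,0,0,-0.315,0.949,0,1],[0,0,0,-0.315,0.949,0,1],[0,0,0,-0.315,0.949,0,1],[0,0,0,-0.315,0.949,0,1]]' >/dev/null
python3 -m inch '[[0,0,0,-0.315,0.949,0,1],[0,0,0,-0.315,0.949,0,1],[0,0,0,-0.315,0.949,0,1],[0,0,0,-0.315,0.949,0,1],[0,0,0,-0.315,0.949,0,1],[0,0,0,0,0,0,1],[0,0,0,0,0,0,1]]'
python3 -m inch '[[0,0,0,0,0,0.8,1],[0,0,0,0,0,0.9,1],[0,0,0,0,0,0.9,1],[0,0,0,0,0,0.9,1],[0,0,0,0,0,0.4,1],[0,0,0,0,0,0.14,1],[0,0,0,0,0,0,1],[0,0,0,0,0,0,1]]'
```

```text
clock: 4.68
eef_pos: [537.7, -7.8, 192.0]
tcp_rot: [-3.142, -0.003, 0.002]
contact_force: [-0.3, -0.6, -2.9]
opening: 0.282
grasp_force: 39.8
clock: 5.93
eef_pos: [433.6, -317.2, 190.2]
tcp_rot: [-3.141, 0.0, -0.003]
contact_force: [0.6, 0.7, -1.9]
opening: 0.281
grasp_force: 40.0
clock: 6.6
eef_pos: [434.9, -316.6, 90.2]
tcp_rot: [3.141, -0.001, -0.0]
contact_force: [0.5, -0.7, -2.1]
opening: 0.284
grasp_force: 40.1
```

```bash
python3 -m inch '[[0,0,0,0,0,0.08,1],[0,0,0,0,0,0,1],[0,0,0,0,0,0,1]]'
python3 -m inch '[[0,0,0,0,0,0.04,1],[0,0,0,0,0,0,1],[0,0,0,0,0,0,1]]'
```

```text
clock: 6.85
eef_pos: [434.5, -316.7, 88.1]
tcp_rot: [3.141, -0.001, -0.001]
contact_force: [-0.4, 0.9, -3.2]
opening: 0.281
grasp_force: 40.1
clock: 7.1
eef_pos: [434.7, -316.9, 87.4]
tcp_rot: [3.141, -0.001, -0.001]
contact_force: [-1.5, 1.0, 6.6]
opening: 0.282
grasp_force: 40.9
```

```bash
python3 -m inch '[[0,0,0,0,0,0,0],[0,0,0,0,0,0,0],[0,0,0,0,0,0,0],[0,0,0,0,0,0,0],[0,0,0,0,0,0,0],[0,0,0,0,0,0,0]]'
python3 -m inch '[[0,0,0,0,0,-0.97,0],[0,0,0,0,0,-0.97,0],[0,0,0,0,0,-0.97,0],[0,0,0,0,0,-0.97,0],[0,0,0,0,0,-0.97,0],[0,0,0,0,0,-0.99,0],[0,0,0,0.588,-0.954,0,0],[0,0,0,0.588,-0.954,0,0]]' >/dev/null
python3 -m inch '[[0,0,0,0.588,-0.954,0,0],[0,0,0,0.588,-0.954,0,0],[0,0,0,0.588,-0.954,0,0],[0,0,0,0.588,-0.954,0,0],[0,0,0,0.588,-0.954,0,0],[0,0,0,0.588,-0.954,0,0],[0,0,0,0.588,-0.954,0,0],[0,0,0,0.588,-0.954,0,0]]' >/dev/null
python3 -m inch '[[0,0,0,0.588,-0.954,0,0],[0,0,0,0.588,-0.954,0,0],[0,0,0,0,0,0,0],[0,0,0,0,0,0,0]]'
python3 - <<'E'
from rig import r, grab_frame
from h import *
for n in("top","scene"):
    f=grab_frame(n); cv2.imwrite(f"pics/{n}1.png",f["pixels"][:,:,::-1]); print(tops(f,380,500,-380,-260,92,108))
E
```

```text
clock: 7.6
eef_pos: [434.2, -316.5, 86.3]
tcp_rot: [-3.142, 0.0, -0.001]
contact_force: [-0.2, 0.7, 0.2]
opening: 1.0
grasp_force: 0.0
clock: 9.27
eef_pos: [611.1, -29.3, 232.0]
tcp_rot: [3.142, 0.001, 0.002]
contact_force: [-0.2, 0.8, 0.6]
opening: 0.998
grasp_force: 0.0
[([433.2, -313.8, 12.6], [433.0, -313.1, 99.5], 125, [406.0, 247.0])]
[([436.5, -318.1, 13.9], [439.4, -318.1, 99.3], 157, [69.0, 202.0])]
```

View pics/scene1.png

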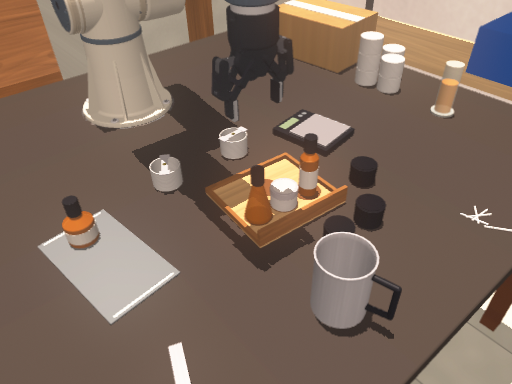

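The squat bottle stands upright on the mat at (80,230). Next is the cone at (258,195).

```bash
python3 -m inch '[[0,0,0,0,0,0.98,0],[0,0,0,0,0,0.98,0],[0,0,0,0,0,0.98,0],[0,0,0,0,0,0.98,0],[0,0,0,0,0,0.96,0],[0,0,0,0,0,0,0],[0,0,0,0,0,0,0]]'
python3 -m inch '[[0,0,0,0,0,0,1],[0,0,0,0,0,0,1],[0,0,0,0,0,0,1],[0,0,0,0,0,0,1],[0,0,0,0,0,0,1],[0,0,0,0,0,0,1],[0,0,0,0,0,0,1],[0,0,0,0,0,0,1]]' 40
```

```text
clock: 9.95
eef_pos: [609.5, -31.4, 109.7]
tcp_rot: [-3.142, 0.003, -0.002]
contact_force: [1.0, -0.3, -0.4]
opening: 0.995
grasp_force: 0.0
clock: 10.62
eef_pos: [611.5, -30.3, 111.4]
tcp_rot: [-3.142, -0.002, -0.001]
contact_force: [-0.0, 0.0, 6.5]
opening: 0.281
grasp_force: 39.2
```

```bash
python3 -m inch '[[0,0,0,0,0,-0.5,1],[0,0,0,0,0,-0.9,1],[0,0,0,0,0,-0.9,1],[0,0,0,0,0,-0.9,1],[0,0,0,0,0,-0.8,1],[0,0,0,-0.338,0.927,0,1],[0,0,0,-0.338,0.927,0,1]]'
python3 -m inch '[[0,0,0,-0.338,0.927,0,1],[0,0,0,-0.338,0.927,0,1],[0,0,0,-0.338,0.927,0,1],[0,0,0,-0.338,0.927,0,1],[0,0,0,-0.338,0.927,0,1],[0,0,0,-0.338,0.927,0,1],[0,0,0,-0.338,0.927,0,1],[0,0,0,-0.338,0.927,0,1]]' >/dev/null
python3 -m inch '[[0,0,0,-0.338,0.927,0,1],[0,0,0,-0.338,0.927,0,1],[0,0,0,0,0,0,1],[0,0,0,0,0,0,1]]'
python3 -m inch '[[0,0,0,0,0,0.8,1],[0,0,0,0,0,0.9,1],[0,0,0,0,0,0.9,1],[0,0,0,0,0,0.9,1],[0,0,0,0,0,0.4,1],[0,0,0,0,0,0.22,1],[0,0,0,0,0,0,1],[0,0,0,0,0,0,1]]'
python3 -m inch '[[0,0,0,0,0,0.04,1],[0,0,0,0,0,0,1],[0,0,0,0,0,0,1]]'
```

```text
clock: 11.2
eef_pos: [594.7, -76.5, 212.8]
tcp_rot: [3.141, -0.003, 0.002]
contact_force: [0.5, 0.1, -1.3]
opening: 0.282
grasp_force: 39.6
clock: 12.2
eef_pos: [508.6, -309.3, 210.9]
tcp_rot: [-3.142, -0.0, -0.003]
contact_force: [0.5, 0.1, -2.7]
opening: 0.283
grasp_force: 39.7
clock: 12.87
eef_pos: [510.1, -308.2, 108.5]
tcp_rot: [3.141, -0.001, -0.0]
contact_force: [-0.1, 0.3, -1.0]
opening: 0.284
grasp_force: 39.8
clock: 13.12
eef_pos: [510.0, -308.5, 107.5]
tcp_rot: [3.141, -0.002, -0.001]
contact_force: [-0.1, 1.8, 5.8]
opening: 0.281
grasp_force: 40.5
```

```bash
python3 -m inch '[[0,0,0,0,0,0,0],[0,0,0,0,0,0,0],[0,0,0,0,0,0,0],[0,0,0,0,0,0,0],[0,0,0,0,0,0,0],[0,0,0,0,0,0,0]]'
python3 -m inch '[[0,0,0,0,0,-0.84,0],[0,0,0,0,0,-0.84,0],[0,0,0,0,0,-0.84,0],[0,0,0,0,0,-0.84,0],[0,0,0,0,0,-0.84,0],[0,0,0,0,0,-0.84,0],[0,0,0,0.265,-0.956,0,0],[0,0,0,0.265,-0.956,0,0]]' >/dev/null
python3 -m inch '[[0,0,0,0.265,-0.956,0,0],[0,0,0,0.265,-0.956,0,0],[0,0,0,0.265,-0.956,0,0],[0,0,0,0.265,-0.956,0,0],[0,0,0,0.265,-0.956,0,0],[0,0,0,0.265,-0.956,0,0],[0,0,0,0.265,-0.956,0,0],[0,0,0,0.265,-0.956,0,0]]' >/dev/null
python3 -m inch '[[0,0,0,0.265,-0.956,0,0],[0,0,0,0.265,-0.956,0,0],[0,0,0,0.265,-0.956,0,0],[0,0,0,0.265,-0.956,0,0],[0,0,0,0.265,-0.956,0,0],[0,0,0,0.265,-0.956,0,0],[0,0,0,0.265,-0.956,0,0]]' >/dev/null
python3 -m inch '[[0,0,0,0,0,0,0],[0,0,0,0,0,0,0]]'
python3 -m inch '[[0,0,0,0,0,0.8,0],[0,0,0,0,0,0.9,0],[0,0,0,0,0,0.9,0],[0,0,0,0,0,0.9,0],[0,0,0,0,0,0.58,0],[0,0,0,0,0,0,0],[0,0,0,0,0,0,0]]'
python3 -m inch '[[0,0,0,0,0,0,1],[0,0,0,0,0,0,1],[0,0,0,0,0,0,1],[0,0,0,0,0,0,1],[0,0,0,0,0,0,1],[0,0,0,0,0,0,1],[0,0,0,0,0,0,1],[0,0,0,0,0,0,1]]' 40
```

```text
clock: 13.62
eef_pos: [509.1, -308.5, 106.3]
tcp_rot: [-3.142, 0.0, -0.001]
contact_force: [-0.1, -0.6, -0.3]
opening: 0.998
grasp_force: 0.0
clock: 15.7
eef_pos: [622.1, 98.7, 232.1]
tcp_rot: [3.141, 0.0, 0.001]
contact_force: [0.6, -1.3, -1.4]
opening: 1.0
grasp_force: 0.0
clock: 16.28
eef_pos: [621.4, 96.7, 129.9]
tcp_rot: [3.141, 0.002, -0.002]
contact_force: [0.8, 0.2, 1.3]
opening: 1.0
grasp_force: 0.0
clock: 16.95
eef_pos: [622.7, 97.8, 131.3]
tcp_rot: [-3.141, -0.001, -0.001]
contact_force: [-0.6, -0.7, 5.2]
opening: 0.282
grasp_force: 39.1
```

```bash
python3 -m inch '[[0,0,0,0,0,-0.5,1],[0,0,0,0,0,-0.9,1],[0,0,0,0,0,-0.9,1],[0,0,0,0,0,-0.9,1],[0,0,0,0,0,-0.8,1]]'
python3 -m inch '[[0,0,0,-0.094,0.996,0,1],[0,0,0,-0.094,0.996,0,1],[0,0,0,-0.094,0.996,0,1],[0,0,0,-0.094,0.996,0,1],[0,0,0,-0.094,0.996,0,1],[0,0,0,-0.094,0.996,0,1],[0,0,0,-0.094,0.996,0,1],[0,0,0,-0.094,0.996,0,1]]' >/dev/null
python3 -m inch '[[0,0,0,-0.094,0.996,0,1],[0,0,0,-0.094,0.996,0,1],[0,0,0,-0.094,0.996,0,1],[0,0,0,-0.094,0.996,0,1],[0,0,0,-0.094,0.996,0,1],[0,0,0,-0.094,0.996,0,1],[0,0,0,-0.094,0.996,0,1],[0,0,0,-0.094,0.996,0,1]]' >/dev/null
python3 -m inch '[[0,0,0,0,0,0,1],[0,0,0,0,0,0,1]]'
python3 -m inch '[[0,0,0,0,0,0.8,1],[0,0,0,0,0,0.9,1],[0,0,0,0,0,0.9,1],[0,0,0,0,0,0.9,1],[0,0,0,0,0,0.4,1],[0,0,0,0,0,0.22,1],[0,0,0,0,0,0,1],[0,0,0,0,0,0,1]]'
python3 -m inch '[[0,0,0,0,0,0.04,1],[0,0,0,0,0,0,1],[0,0,0,0,0,0,1]]'
```

```text
clock: 17.37
eef_pos: [622.1, 97.8, 232.4]
tcp_rot: [-3.141, -0.0, -0.001]
contact_force: [1.3, 0.5, -1.6]
opening: 0.283
grasp_force: 39.3
clock: 18.87
eef_pos: [583.8, -301.6, 230.7]
tcp_rot: [-3.141, 0.0, -0.003]
contact_force: [0.8, 0.7, -1.8]
opening: 0.282
grasp_force: 39.6
clock: 19.53
eef_pos: [585.0, -300.3, 128.5]
tcp_rot: [3.141, -0.001, -0.0]
contact_force: [-0.1, 0.1, -1.2]
opening: 0.286
grasp_force: 39.6
clock: 19.78
eef_pos: [584.8, -300.6, 127.3]
tcp_rot: [3.141, -0.001, -0.001]
contact_force: [0.1, 0.6, 4.6]
opening: 0.281
grasp_force: 40.1
```

```bash
python3 -m inch '[[0,0,0,0,0,0,0],[0,0,0,0,0,0,0],[0,0,0,0,0,0,0],[0,0,0,0,0,0,0],[0,0,0,0,0,0,0],[0,0,0,0,0,0,0]]'
python3 -m inch '[[0,0,0,0,0,-0.84,0],[0,0,0,0,0,-0.85,0],[0,0,0,0,0,-0.85,0],[0,0,0,0,0,-0.85,0],[0,0,0,0,0,-0.85,0]]' >/dev/null
python3 -m inch '[[0,0,0,0.09,-0.955,0,0],[0,0,0,0.09,-0.955,0,0],[0,0,0,0.09,-0.955,0,0],[0,0,0,0.09,-0.955,0,0],[0,0,0,0.09,-0.955,0,0],[0,0,0,0.09,-0.955,0,0],[0,0,0,0.09,-0.955,0,0]]' >/dev/null
python3 -m inch '[[0,0,0,0.09,-0.955,0,0],[0,0,0,0.09,-0.955,0,0],[0,0,0,0.09,-0.955,0,0],[0,0,0,0.09,-0.955,0,0],[0,0,0,0.09,-0.955,0,0],[0,0,0,0.09,-0.955,0,0],[0,0,0,0.09,-0.955,0,0]]' >/dev/null
python3 -m inch '[[0,0,0,0,0,0,0],[0,0,0,0,0,0,0]]'
python3 - <<'E'
from rig import r, grab_frame
from h import *
s=grab_frame("scene"); t=grab_frame("top")
cv2.imwrite("pics/scene2.png",s["pixels"][:,:,::-1])
cv2.imwrite("pics/tin.png",cv2.resize(s["pixels"][140:250,190:370,::-1],None,fx=4,fy=4,interpolation=cv2.INTER_CUBIC))
print(tops(s,570,660,-10,80,47,58)); print(tops(t,570,660,-10,80,47,58))
for nm,a in dict(tall=(132,146),cone=(112,126),squat=(92,106)).items(): print(nm,tops(t,380,680,-400,-200,*a,minn=60))
E
```

```text
clock: 20.28
eef_pos: [584.2, -300.6, 126.3]
tcp_rot: [-3.142, 0.0, -0.001]
contact_force: [-0.7, -0.2, 0.6]
opening: 1.003
grasp_force: 0.0
clock: 22.03
eef_pos: [615.9, 34.6, 232.3]
tcp_rot: [3.141, 0.0, 0.001]
contact_force: [0.5, -0.7, 0.8]
opening: 1.001
grasp_force: 0.0
[([616.5, 32.4, 30.3], [620.3, 30.8, 52.7], 452, [283.0, 187.0])]
[]
tall [([583.0, -298.6, 13.6], [582.4, -297.0, 139.4], 129, [404.0, 174.0])]
cone [([508.5, -305.0, 13.3], [508.5, -304.1, 119.3], 133, [405.0, 211.0])]
squat [([582.2, -297.1, 18.3], [577.8, -292.3, 96.7], 94, [396.0, 181.0]), ([433.3, -313.5, 13.0], [433.0, -312.9, 99.7], 125, [406.0, 247.0])]
```

View pics/scene2.png

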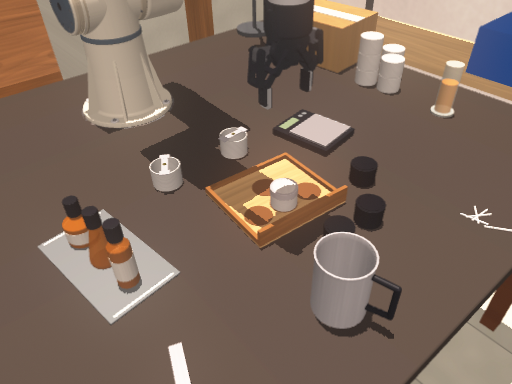

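View pics/tin.png

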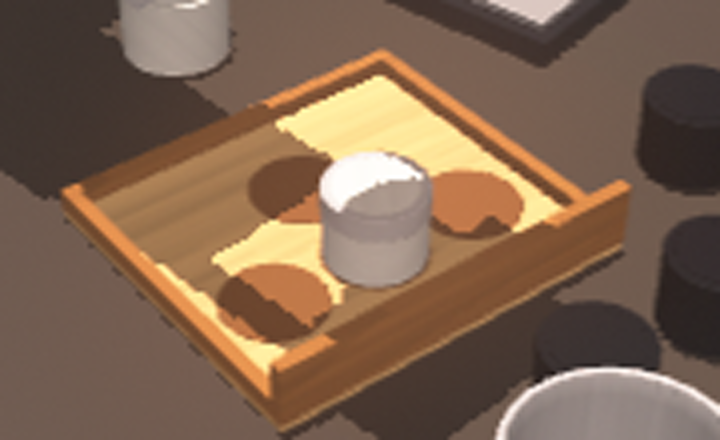

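Crop confirms: the bare aluminium closed tin sits on the back-middle cork (scene px 284,194). The black tins at (363,172), (369,211) and (339,232) are the look-alikes. All three bottles stand on the mat.

```bash
python3 -m inch '[[0,0,0,0,0,0.98,0],[0,0,0,0,0,0.98,0],[0,0,0,0,0,0.98,0],[0,0,0,0,0,0.98,0],[0,0,0,0,0,0.98,0],[0,0,0,0,0,0.98,0],[0,0,0,0,0,0.98,0],[0,0,0,0,0,0.98,0]]'
python3 -m inch '[[0,0,0,0,0,0,0],[0,0,0,0,0,0,0],[0,0,0,0,0,0,1],[0,0,0,0,0,0,1],[0,0,0,0,0,0,1],[0,0,0,0,0,0,1],[0,0,0,0,0,0,1],[0,0,0,0,0,0,1]]' 40
python3 -m inch '[[0,0,0,0,0,-0.4,1],[0,0,0,0,0,-0.8,1],[0,0,0,0,0,-0.8,1],[0,0,0,0,0,-0.8,1],[0,0,0,0,0,-0.8,1],[0,0,0,0,0,-0.4,1],[0,0,0,0,0,0,1],[0,0,0,0,0,0,1]]'
```

```text
clock: 22.8
eef_pos: [615.9, 32.2, 35.3]
tcp_rot: [3.141, -0.0, -0.002]
contact_force: [0.5, -0.3, -0.2]
opening: 0.999
grasp_force: 0.0
clock: 23.47
eef_pos: [617.3, 33.5, 38.6]
tcp_rot: [3.142, -0.003, -0.001]
contact_force: [-0.8, -1.3, 5.9]
opening: 0.634
grasp_force: 41.1
clock: 24.13
eef_pos: [616.2, 33.6, 137.0]
tcp_rot: [-3.142, -0.001, -0.001]
contact_force: [-0.9, -0.0, -3.2]
opening: 0.634
grasp_force: 42.9
```

```bash
python3 -m inch '[[0,0,0,-0.48,-0.907,0,1],[0,0,0,-0.48,-0.907,0,1],[0,0,0,-0.48,-0.907,0,1],[0,0,0,-0.48,-0.907,0,1],[0,0,0,-0.48,-0.907,0,1],[0,0,0,-0.48,-0.907,0,1],[0,0,0,-0.48,-0.907,0,1],[0,0,0,-0.48,-0.907,0,1]]' >/dev/null
python3 -m inch '[[0,0,0,-0.48,-0.907,0,1],[0,0,0,-0.48,-0.907,0,1],[0,0,0,-0.48,-0.907,0,1],[0,0,0,0,0,0,1],[0,0,0,0,0,0,1]]'
python3 -m inch '[[0,0,0,0,0,0.8,1],[0,0,0,0,0,0.8,1],[0,0,0,0,0,0.8,1],[0,0,0,0,0,0.6,1],[0,0,0,0,0,0.2,1],[0,0,0,0,0,0,1],[0,0,0,0,0,0,1]]'
python3 -m inch '[[0,0,0,0,0,0.08,1],[0,0,0,0,0,0,1],[0,0,0,0,0,0,1]]'
python3 - <<'E'
from rig import r, grab_frame
from h import *
for n in("top","scene"):
    f=grab_frame(n); cv2.imwrite(f"pics/{n}3.png",cv2.resize(f["pixels"][60:280,60:360,::-1] if n=="top" else f["pixels"][40:200,200:420,::-1],None,fx=2.5,fy=2.5))
E
```

```text
clock: 25.22
eef_pos: [482.8, 283.6, 135.1]
tcp_rot: [3.14, 0.002, 0.002]
contact_force: [0.9, 0.5, -1.9]
opening: 0.634
grasp_force: 43.1
clock: 25.8
eef_pos: [484.2, 282.2, 55.9]
tcp_rot: [3.141, 0.001, -0.002]
contact_force: [-0.5, -0.1, -1.7]
opening: 0.637
grasp_force: 44.8
clock: 26.05
eef_pos: [484.3, 283.0, 54.5]
tcp_rot: [-3.142, -0.0, -0.001]
contact_force: [0.3, 0.2, -2.8]
opening: 0.633
grasp_force: 44.8
```

View pics/scene3.png

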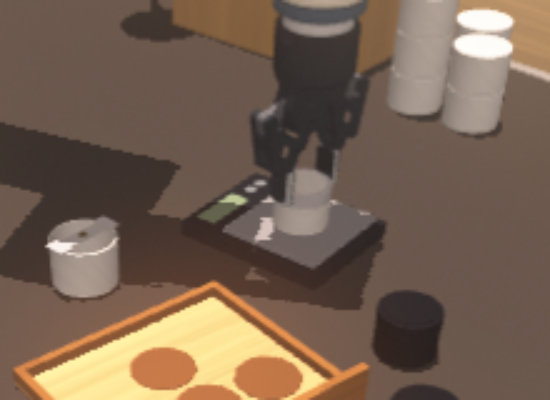

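The tin hovers over the middle of the pan (crop 302,205); lower to contact.

```bash
python3 -m inch '[[0,0,0,0,0,0.04,1],[0,0,0,0,0,0,1],[0,0,0,0,0,0,1]]'
python3 -m inch '[[0,0,0,0,0,0.04,1],[0,0,0,0,0,0,1],[0,0,0,0,0,0,1]]'
```

```text
clock: 26.4
eef_pos: [484.2, 283.2, 53.9]
tcp_rot: [-3.141, -0.0, -0.001]
contact_force: [-3.0, -0.9, 5.4]
opening: 0.636
grasp_force: 45.4
clock: 26.65
eef_pos: [484.1, 283.2, 53.8]
tcp_rot: [-3.141, -0.0, -0.001]
contact_force: [-5.4, -3.3, 17.1]
opening: 0.634
grasp_force: 46.6
```

```bash
python3 -m inch '[[0,0,0,0,0,-0.04,0],[0,0,0,0,0,0,0],[0,0,0,0,0,0,0],[0,0,0,0,0,0,0],[0,0,0,0,0,0,0],[0,0,0,0,0,0,0]]'
python3 -m inch '[[0,0,0,0,0,-0.6,0],[0,0,0,0,0,-0.9,0],[0,0,0,0,0,-0.9,0],[0,0,0,0,0,-0.96,0],[0,0,0,0,0,-0.96,0],[0,0,0,0,0,-0.96,0],[0,0,0,0,0,-0.96,0],[0,0,0,0,0,-0.92,0]]' >/dev/null
python3 -m inch '[[0,0,0,0.16,0.98,0,0],[0,0,0,0.16,0.98,0,0],[0,0,0,0.16,0.98,0,0],[0,0,0,0.16,0.98,0,0],[0,0,0,0.16,0.98,0,0],[0,0,0,0.16,0.98,0,0],[0,0,0,0.16,0.98,0,0],[0,0,0,0.16,0.98,0,0]]'
python3 - <<'E'
from rig import r, grab_frame
from h import *
for n in("top","scene"):
    f=grab_frame(n); cv2.imwrite(f"pics/{n}4.png",f["pixels"][:,:,::-1])
    P=cloud(f); print(n,tops(f,420,550,230,340,61,74)); k=(abs(P[...,2]-24)<4)&(P[...,1]>180)&(P[...,1]<380)&(P[...,0]<600)&(P[...,0]>380); k=cv2.morphologyEx(k.astype(np.uint8),cv2.MORPH_OPEN,np.ones((3,3)))>0
    print("pan",k.sum(),cv2.minAreaRect(np.float32(P[k][:,:2])))
E
```

```text
clock: 27.15
eef_pos: [484.1, 283.1, 53.2]
tcp_rot: [3.141, 0.0, -0.001]
contact_force: [-0.3, -0.1, 0.6]
opening: 1.001
grasp_force: 0.0
clock: 28.48
eef_pos: [516.0, 85.9, 232.3]
tcp_rot: [3.142, 0.0, -0.001]
contact_force: [0.9, -0.2, -0.4]
opening: 0.996
grasp_force: 0.0
top []
pan 380 ((505.2750549316406, 246.1668243408203), (71.64002990722656, 32.4184684753418), 9.03136157989502)
scene [([486.3, 280.7, 30.1], [488.2, 277.6, 68.1], 270, [321.0, 114.0])]
pan 741 ((482.8092041015625, 281.4964599609375), (115.1140365600586, 118.71820068359375), 7.607049942016602)
```

```bash
python3 -m inch '[[0,0,0,0.171,0.969,0,0],[0,0,0,0.171,0.969,0,0],[0,0,0,0.171,0.969,0,0],[0,0,0,0.171,0.969,0,0],[0,0,0,0.171,0.969,0,0],[0,0,0,0.171,0.969,0,0],[0,0,0,0.171,0.969,0,0],[0,0,0,0.171,0.969,0,0]]' >/dev/null
python3 -m inch '[[0,0,0,0.171,0.969,0,0],[0,0,0,0.171,0.969,0,0],[0,0,0,0.171,0.969,0,0],[0,0,0,0.171,0.969,0,0],[0,0,0,0.171,0.969,0,0],[0,0,0,0.171,0.969,0,0],[0,0,0,0.171,0.969,0,0],[0,0,0,0.171,0.969,0,0]]' >/dev/null
python3 -m inch '[[0,0,0,0,0,0,0],[0,0,0,0,0,0,0],[0,0,0,0,0,0,0],[0,0,0,0,0,0,0],[0,0,0,0,0,0,0],[0,0,0,0,0,0,0]]'
python3 - <<'E'
from rig import r, grab_frame
from h import *
f=grab_frame("top"); print(tops(f,420,550,230,340,61,74)); cv2.imwrite("pics/top5.png",f["pixels"][:,:,::-1])
E
```

```text
clock: 30.42
eef_pos: [584.2, -299.6, 232.5]
tcp_rot: [-3.142, -0.0, 0.0]
contact_force: [0.2, -0.5, -0.0]
opening: 0.999
grasp_force: 0.0
[([481.8, 284.2, 28.8], [481.6, 283.1, 68.9], 513, [134.0, 211.0])]
```

Tin at (481.8, 284.2), within 1 mm of the measured pan centre. Now return the tall bottle.

```bash
python3 -m inch '[[0,0,0,0,0,0.8,0],[0,0,0,0,0,0.86,0],[0,0,0,0,0,0.86,0],[0,0,0,0,0,0.86,0],[0,0,0,0,0,0.86,0],[0,0,0,0,0,0,0],[0,0,0,0,0,0,0]]'
python3 -m inch '[[0,0,0,0,0,0,1],[0,0,0,0,0,0,1],[0,0,0,0,0,0,1],[0,0,0,0,0,0,1],[0,0,0,0,0,0,1],[0,0,0,0,0,0,1],[0,0,0,0,0,0,1],[0,0,0,0,0,0,1]]' 40
python3 -m inch '[[0,0,0,0,0,-0.5,1],[0,0,0,0,0,-0.9,1],[0,0,0,0,0,-0.9,1],[0,0,0,0,0,-0.9,1],[0,0,0,0,0,-0.96,1]]'
python3 -m inch '[[0,0,0,0.094,-0.996,0,1],[0,0,0,0.094,-0.996,0,1],[0,0,0,0.094,-0.996,0,1],[0,0,0,0.094,-0.996,0,1],[0,0,0,0.094,-0.996,0,1],[0,0,0,0.094,-0.996,0,1],[0,0,0,0.094,-0.996,0,1],[0,0,0,0.094,-0.996,0,1]]' >/dev/null
python3 -m inch '[[0,0,0,0.094,-0.996,0,1],[0,0,0,0.094,-0.996,0,1],[0,0,0,0.094,-0.996,0,1],[0,0,0,0.094,-0.996,0,1],[0,0,0,0.094,-0.996,0,1],[0,0,0,0.094,-0.996,0,1],[0,0,0,0.094,-0.996,0,1],[0,0,0,0.094,-0.996,0,1]]' >/dev/null
python3 -m inch '[[0,0,0,0,0,0,1],[0,0,0,0,0,0,1],[0,0,0,0,0,0,1]]'
python3 -m inch '[[0,0,0,0,0,0.8,1],[0,0,0,0,0,0.9,1],[0,0,0,0,0,0.9,1],[0,0,0,0,0,0.9,1],[0,0,0,0,0,0.44,1],[0,0,0,0,0,0,1],[0,0,0,0,0,0,1]]'
```

```text
clock: 31.05
eef_pos: [583.6, -299.9, 125.7]
tcp_rot: [-3.141, 0.002, -0.0]
contact_force: [-0.1, -0.3, -0.1]
opening: 1.0
grasp_force: 0.0
clock: 31.72
eef_pos: [584.7, -300.8, 127.4]
tcp_rot: [3.141, -0.001, -0.001]
contact_force: [-0.4, 0.7, 6.4]
opening: 0.283
grasp_force: 39.1
clock: 32.13
eef_pos: [583.7, -300.4, 231.8]
tcp_rot: [-3.141, 0.001, -0.001]
contact_force: [0.4, -0.3, -2.4]
opening: 0.284
grasp_force: 39.5
clock: 33.72
eef_pos: [621.8, 97.5, 230.7]
tcp_rot: [3.141, 0.0, -0.0]
contact_force: [-0.0, -0.4, -1.7]
opening: 0.277
grasp_force: 39.7
clock: 34.3
eef_pos: [622.0, 96.9, 131.9]
tcp_rot: [3.141, 0.001, -0.002]
contact_force: [-0.5, 0.4, -1.5]
opening: 0.283
grasp_force: 44.2
```

```bash
python3 -m inch '[[0,0,0,0,0,0.04,1],[0,0,0,0,0,0,1],[0,0,0,0,0,0,1]]'
python3 -m inch '[[0,0,0,0,0,0.03,1],[0,0,0,0,0,0,1],[0,0,0,0,0,0,1]]'
```

```text
clock: 34.55
eef_pos: [622.3, 97.6, 131.5]
tcp_rot: [-3.141, -0.001, -0.001]
contact_force: [0.1, 0.1, -1.4]
opening: 0.277
grasp_force: 44.2
clock: 34.8
eef_pos: [622.1, 97.9, 130.3]
tcp_rot: [-3.142, -0.0, -0.001]
contact_force: [-0.2, 0.1, -0.9]
opening: 0.283
grasp_force: 44.2
```

```bash
python3 -m inch '[[0,0,0,0,0,0.03,1],[0,0,0,0,0,0,1],[0,0,0,0,0,0,1]]'
python3 -m inch '[[0,0,0,0,0,0,0],[0,0,0,0,0,0,0],[0,0,0,0,0,0,0],[0,0,0,0,0,0,0],[0,0,0,0,0,0,0],[0,0,0,0,0,0,0]]'
python3 -m inch '[[0,0,0,0,0,-0.6,0],[0,0,0,0,0,-0.9,0],[0,0,0,0,0,-0.9,0],[0,0,0,0,0,-0.9,0],[0,0,0,0,0,-0.8,0]]' >/dev/null
python3 -m inch '[[0,0,0,-0.265,0.956,0,0],[0,0,0,-0.265,0.956,0,0],[0,0,0,-0.265,0.956,0,0],[0,0,0,-0.265,0.956,0,0],[0,0,0,-0.265,0.956,0,0],[0,0,0,-0.265,0.956,0,0],[0,0,0,-0.265,0.956,0,0],[0,0,0,-0.265,0.956,0,0]]' >/dev/null
python3 -m inch '[[0,0,0,-0.265,0.956,0,0],[0,0,0,-0.265,0.956,0,0],[0,0,0,-0.265,0.956,0,0],[0,0,0,-0.265,0.956,0,0],[0,0,0,-0.265,0.956,0,0],[0,0,0,-0.265,0.956,0,0],[0,0,0,-0.265,0.956,0,0],[0,0,0,-0.265,0.956,0,0]]' >/dev/null
python3 -m inch '[[0,0,0,-0.265,0.956,0,0],[0,0,0,0,0,0,0],[0,0,0,0,0,0,0],[0,0,0,0,0,0,0],[0,0,0,0,0,0,0]]'
python3 - <<'E'
from rig import r, grab_frame
from h import *
f=grab_frame("top"); print(tops(f,560,680,50,150,138,152)); cv2.imwrite("pics/top6.png",f["pixels"][:,:,::-1])
E
```

```text
clock: 35.05
eef_pos: [622.0, 97.9, 129.3]
tcp_rot: [3.142, 0.0, -0.001]
contact_force: [-0.0, 0.8, -1.8]
opening: 0.28
grasp_force: 44.2
clock: 35.55
eef_pos: [622.1, 97.8, 129.5]
tcp_rot: [-3.142, -0.0, -0.001]
contact_force: [-0.2, -0.9, 0.0]
opening: 0.999
grasp_force: 0.0
clock: 37.72
eef_pos: [509.3, -307.5, 231.8]
tcp_rot: [-3.141, 0.0, -0.0]
contact_force: [0.6, -0.3, -0.6]
opening: 1.002
grasp_force: 0.0
[([619.1, 98.2, 13.0], [618.5, 97.8, 144.1], 115, [218.0, 147.0])]
```

View pics/top6.png

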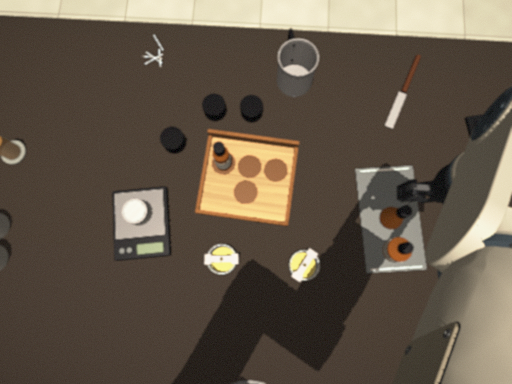

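Tall bottle is back at (222,158), 2 mm from its start, and the tin is on the pan at (135,211). Next the cone.

```bash
python3 -m inch '[[0,0,0,0,0,0.84,0],[0,0,0,0,0,0.84,0],[0,0,0,0,0,0.84,0],[0,0,0,0,0,0.84,0],[0,0,0,0,0,0.84,0],[0,0,0,0,0,0.82,0],[0,0,0,0,0,0,0],[0,0,0,0,0,0,0]]'
python3 -m inch '[[0,0,0,0,0,0,1],[0,0,0,0,0,0,1],[0,0,0,0,0,0,1],[0,0,0,0,0,0,1],[0,0,0,0,0,0,1],[0,0,0,0,0,0,1],[0,0,0,0,0,0,1],[0,0,0,0,0,0,1]]' 40
python3 -m inch '[[0,0,0,0,0,-0.5,1],[0,0,0,0,0,-0.9,1],[0,0,0,0,0,-0.9,1],[0,0,0,0,0,-0.9,1],[0,0,0,0,0,-0.96,1]]'
python3 -m inch '[[0,0,0,0.338,-0.927,0,1],[0,0,0,0.338,-0.927,0,1],[0,0,0,0.338,-0.927,0,1],[0,0,0,0.338,-0.927,0,1],[0,0,0,0.338,-0.927,0,1],[0,0,0,0.338,-0.927,0,1],[0,0,0,0.338,-0.927,0,1],[0,0,0,0.338,-0.927,0,1]]' >/dev/null
python3 -m inch '[[0,0,0,0.338,-0.927,0,1],[0,0,0,0.338,-0.927,0,1],[0,0,0,0.338,-0.927,0,1],[0,0,0,0.338,-0.927,0,1],[0,0,0,0,0,0,1],[0,0,0,0,0,0,1],[0,0,0,0,0,0,1]]'
python3 -m inch '[[0,0,0,0,0,0.8,1],[0,0,0,0,0,0.9,1],[0,0,0,0,0,0.9,1],[0,0,0,0,0,0.9,1],[0,0,0,0,0,0.44,1],[0,0,0,0,0,0.06,1],[0,0,0,0,0,0,1],[0,0,0,0,0,0,1]]'
```

```text
clock: 38.43
eef_pos: [508.8, -307.3, 105.8]
tcp_rot: [-3.14, 0.002, 0.0]
contact_force: [0.1, -0.7, 0.0]
opening: 1.006
grasp_force: 0.0
clock: 39.1
eef_pos: [509.6, -308.6, 107.3]
tcp_rot: [3.141, -0.001, -0.001]
contact_force: [-0.1, 0.5, 5.5]
opening: 0.286
grasp_force: 39.0
clock: 39.52
eef_pos: [508.6, -308.2, 211.9]
tcp_rot: [-3.141, 0.0, -0.001]
contact_force: [0.5, -0.6, -1.3]
opening: 0.282
grasp_force: 39.5
clock: 40.77
eef_pos: [610.4, -30.7, 210.7]
tcp_rot: [3.141, 0.0, -0.0]
contact_force: [-0.7, 0.5, -1.2]
opening: 0.285
grasp_force: 39.7
clock: 41.43
eef_pos: [610.9, -31.0, 111.1]
tcp_rot: [3.141, -0.001, -0.001]
contact_force: [0.1, -0.2, -2.3]
opening: 0.282
grasp_force: 44.4
```

```bash
python3 -m inch '[[0,0,0,0,0,0.06,1],[0,0,0,0,0,0,1],[0,0,0,0,0,0,1]]'
python3 -m inch '[[0,0,0,0,0,0.03,1],[0,0,0,0,0,0,1],[0,0,0,0,0,0,1]]'
```

```text
clock: 41.68
eef_pos: [610.9, -30.4, 109.4]
tcp_rot: [3.142, -0.001, -0.001]
contact_force: [0.2, 0.3, -2.0]
opening: 0.283
grasp_force: 44.4
clock: 41.93
eef_pos: [611.1, -30.3, 108.7]
tcp_rot: [3.142, -0.001, -0.001]
contact_force: [-0.8, -0.9, 5.4]
opening: 0.279
grasp_force: 45.0
```

```bash
python3 -m inch '[[0,0,0,0,0,0,0],[0,0,0,0,0,0,0],[0,0,0,0,0,0,0],[0,0,0,0,0,0,0],[0,0,0,0,0,0,0],[0,0,0,0,0,0,0]]'
python3 -m inch '[[0,0,0,0,0,-0.76,0],[0,0,0,0,0,-0.84,0],[0,0,0,0,0,-0.84,0],[0,0,0,0,0,-0.84,0],[0,0,0,0,0,-0.84,0],[0,0,0,0,0,-0.84,0]]' >/dev/null
python3 -m inch '[[0,0,0,-0.588,0.954,0,0],[0,0,0,-0.588,0.954,0,0],[0,0,0,-0.588,0.954,0,0],[0,0,0,-0.588,0.954,0,0],[0,0,0,-0.588,0.954,0,0],[0,0,0,-0.588,0.954,0,0],[0,0,0,-0.588,0.954,0,0],[0,0,0,-0.588,0.954,0,0]]' >/dev/null
python3 -m inch '[[0,0,0,-0.588,0.954,0,0],[0,0,0,-0.588,0.954,0,0],[0,0,0,-0.588,0.954,0,0],[0,0,0,-0.588,0.954,0,0],[0,0,0,0,0,0,0],[0,0,0,0,0,0,0],[0,0,0,0,0,0,0],[0,0,0,0,0,0,0]]'
python3 - <<'E'
from rig import r, grab_frame
from h import *
f=grab_frame("top"); print(tops(f,560,680,-80,20,118,132)); 
E
python3 -m inch '[[0,0,0,0,0,0.97,0],[0,0,0,0,0,0.97,0],[0,0,0,0,0,0.97,0],[0,0,0,0,0,0.97,0],[0,0,0,0,0,0.97,0],[0,0,0,0,0,0.97,0],[0,0,0,0,0,0,0],[0,0,0,0,0,0,0]]'
python3 -m inch '[[0,0,0,0,0,0,1],[0,0,0,0,0,0,1],[0,0,0,0,0,0,1],[0,0,0,0,0,0,1],[0,0,0,0,0,0,1],[0,0,0,0,0,0,1],[0,0,0,0,0,0,1],[0,0,0,0,0,0,1]]' 40
```

```text
clock: 42.43
eef_pos: [610.7, -30.4, 108.0]
tcp_rot: [3.142, 0.0, -0.001]
contact_force: [-0.2, -0.7, 0.4]
opening: 0.997
grasp_force: 0.0
clock: 44.27
eef_pos: [434.5, -315.7, 232.1]
tcp_rot: [-3.141, -0.0, -0.0]
contact_force: [0.5, 0.7, 0.1]
opening: 0.996
grasp_force: 0.0
[([608.5, -30.1, 13.3], [608.2, -29.3, 124.1], 113, [278.0, 157.0])]
clock: 44.98
eef_pos: [433.9, -315.3, 86.0]
tcp_rot: [-3.14, 0.002, 0.0]
contact_force: [0.1, -0.2, -0.7]
opening: 1.001
grasp_force: 0.0
clock: 45.65
eef_pos: [434.5, -316.8, 87.6]
tcp_rot: [3.141, -0.001, -0.001]
contact_force: [-0.2, 0.4, 7.2]
opening: 0.283
grasp_force: 38.9
```

```bash
python3 -m inch '[[0,0,0,0,0,-0.5,1],[0,0,0,0,0,-0.9,1],[0,0,0,0,0,-0.9,1],[0,0,0,0,0,-0.9,1],[0,0,0,0,0,-0.96,1]]'
python3 -m inch '[[0,0,0,0.315,-0.949,0,1],[0,0,0,0.315,-0.949,0,1],[0,0,0,0.315,-0.949,0,1],[0,0,0,0.315,-0.949,0,1],[0,0,0,0.315,-0.949,0,1],[0,0,0,0.315,-0.949,0,1],[0,0,0,0.315,-0.949,0,1],[0,0,0,0.315,-0.949,0,1]]' >/dev/null
python3 -m inch '[[0,0,0,0.315,-0.949,0,1],[0,0,0,0.315,-0.949,0,1],[0,0,0,0.315,-0.949,0,1],[0,0,0,0.315,-0.949,0,1],[0,0,0,0.315,-0.949,0,1],[0,0,0,0.315,-0.949,0,1],[0,0,0,0.315,-0.949,0,1]]' >/dev/null
python3 -m inch '[[0,0,0,0,0,0,1],[0,0,0,0,0,0,1],[0,0,0,0,0,0,1]]'
python3 -m inch '[[0,0,0,0,0,0.8,1],[0,0,0,0,0,0.9,1],[0,0,0,0,0,0.9,1],[0,0,0,0,0,0.9,1],[0,0,0,0,0,0.44,1],[0,0,0,0,0,0.1,1],[0,0,0,0,0,0,1],[0,0,0,0,0,0,1]]'
python3 -m inch '[[0,0,0,0,0,0.03,1],[0,0,0,0,0,0,1],[0,0,0,0,0,0,1]]'
```

```text
clock: 46.07
eef_pos: [433.5, -316.1, 191.4]
tcp_rot: [-3.141, 0.001, -0.001]
contact_force: [1.0, -0.1, -2.6]
opening: 0.282
grasp_force: 39.9
clock: 47.57
eef_pos: [551.9, 39.0, 190.4]
tcp_rot: [3.141, 0.001, -0.0]
contact_force: [-0.2, -0.5, -1.8]
opening: 0.281
grasp_force: 40.1
clock: 48.23
eef_pos: [552.5, 38.5, 89.9]
tcp_rot: [3.141, 0.0, -0.002]
contact_force: [-0.5, -0.7, -2.9]
opening: 0.284
grasp_force: 45.3
clock: 48.48
eef_pos: [552.6, 39.2, 89.2]
tcp_rot: [3.142, -0.0, -0.001]
contact_force: [0.7, -0.8, -2.2]
opening: 0.287
grasp_force: 45.3
```

```bash
python3 -m inch '[[0,0,0,0,0,0.03,1],[0,0,0,0,0,0,1],[0,0,0,0,0,0,1]]'
python3 -m inch '[[0,0,0,0,0,0,0],[0,0,0,0,0,0,0],[0,0,0,0,0,0,0],[0,0,0,0,0,0,0],[0,0,0,0,0,0,0],[0,0,0,0,0,0,0]]'
python3 -m inch '[[0,0,0,0,0,-0.7,0],[0,0,0,0,0,-0.9,0],[0,0,0,0,0,-0.9,0],[0,0,0,0,0,-0.9,0],[0,0,0,0,0,-0.9,0],[0,0,0,0,0,-0.9,0],[0,0,0,0,0,-0.8,0]]' >/dev/null
python3 -m inch '[[0,0,0,-0.3,0.95,0,0],[0,0,0,-0.3,0.95,0,0],[0,0,0,-0.3,0.95,0,0],[0,0,0,-0.3,0.95,0,0],[0,0,0,-0.3,0.95,0,0],[0,0,0,-0.3,0.95,0,0],[0,0,0,-0.3,0.95,0,0],[0,0,0,-0.3,0.95,0,0]]' >/dev/null
python3 -m inch '[[0,0,0,-0.3,0.95,0,0],[0,0,0,-0.3,0.95,0,0],[0,0,0,-0.3,0.95,0,0],[0,0,0,-0.3,0.95,0,0],[0,0,0,-0.3,0.95,0,0],[0,0,0,0,0,0,0],[0,0,0,0,0,0,0],[0,0,0,0,0,0,0]]'
python3 - <<'E'
from rig import r, grab_frame
from h import *
f=grab_frame("top"); s=grab_frame("scene"); cv2.imwrite("pics/scene9.png",s["pixels"][:,:,::-1])
for nm,a in dict(tall=(138,152),cone=(118,132),squat=(98,112)).items(): print(nm,tops(f,430,700,-150,150,*a,minn=90))
print("tin",tops(f,420,550,230,340,61,74),"open",tops(f,300,480,-150,150,40,60))
E
```

```text
clock: 48.73
eef_pos: [552.8, 39.3, 89.1]
tcp_rot: [3.142, -0.001, -0.001]
contact_force: [-1.9, -0.5, 7.8]
opening: 0.282
grasp_force: 46.3
clock: 49.23
eef_pos: [552.5, 39.4, 88.1]
tcp_rot: [-3.142, 0.0, -0.001]
contact_force: [0.1, 0.0, -0.3]
opening: 0.997
grasp_force: 0.0
clock: 51.15
eef_pos: [454.7, -268.9, 238.0]
tcp_rot: [-3.141, 0.0, -0.001]
contact_force: [0.2, 0.5, 0.3]
opening: 0.998
grasp_force: 0.0
tall [([619.0, 98.0, 12.9], [618.2, 97.7, 144.2], 118, [219.0, 147.0])]
cone [([608.4, -30.0, 13.2], [608.0, -29.4, 123.9], 116, [278.0, 158.0])]
squat [([549.8, 41.1, 13.3], [549.2, 40.6, 103.9], 110, [244.0, 184.0])]
tin [([482.3, 283.8, 28.8], [481.6, 283.0, 68.9], 513, [134.0, 211.0])] open [([389.0, 83.3, 37.4], [388.7, 83.4, 49.6], 344, [221.0, 259.0]), ([386.2, -103.7, 37.9], [386.1, -103.6, 49.5], 358, [305.0, 265.0])]
```

View pics/scene9.png

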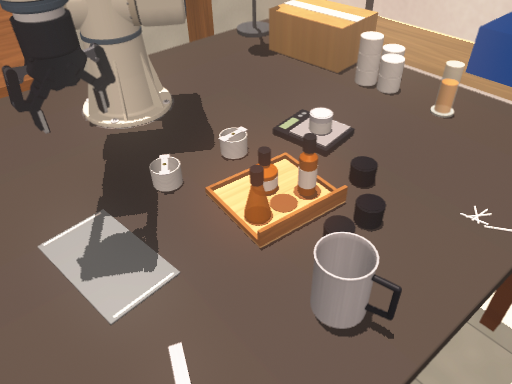

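All three bottles stand on their own corks, 2 mm from start. The tin is on the pan (320,121), and the open tins at (233,143) and (166,173) have not moved.

```bash
python3 -c "
from rig import r
print(r.sign_off())"
```

```text
the job is handed in; nothing more can be done
None
```

The job is handed in (no verdict was returned): the last images show the tin within about 1 mm of the pan's centre, each bottle upright about 2 mm from where it started, everything released, and the open tins where they were, about 51 s in.

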